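# Check the brake lever of a trolley handlebar

## Task

Check the red brake lever on the trolley handlebar: with the outside of the fingers on its front face, press it fully in towards the bar until it comes firmly against its own stop, let it spring all the way back out, then press it fully in again and finish while holding it there, so that the gap left to the bar can be measured. Press firmly but do not force it; touch neither the bar's grip nor the back of the lever, grasp nothing, and leave the parts lying around where they are.

Things in the scene. Friction and masses are not known exactly. Their poses are not given: they have to be found in the camera images.
- handlebar: Trolley handlebar end in a blue bench stand, fixed. Origin on the bench at mid length; y runs along the bar from stand to free end, x from the lever's side through the bar, z up. Bar 22 mm thick, level, axis 140 mm high, y -150 to +150 mm. Base and stand at y -160 to -40 mm; the clamp on top, 167 mm high at y -100 mm, is the highest point.
- bar_grip: The black rubber grip on the bar (same frame as the handlebar's): 32 mm thick (42 mm at its ends), at y +8 to +158 mm, centre height 140 mm. Not to be touched.
- grip_mid (a point): Point on the axis of the grip, at the middle of its length, 140 mm above the bench.
- brake_lever (a joint): The lever's upright hinge, at handlebar x -40, y -20 mm. 0 rad = sprung out (rest); grows as it is pressed towards the bar, to its stop at 0.25. The return spring takes 4 N at first, 8 N at the stop (pushed 110 mm from the hinge); past the stop it is firm, giving under 1 mm per 10 N. Fully in, about 20 mm of air is left between blade and grip.
- lever_front: Red lever blade with a 20 mm ball end. Origin on the hinge axis at the blade's mid height, 140 mm above the bench; y runs along the blade to the tip (162 mm), x towards the bar, z up. At rest it is turned +0.28 rad about z from the handlebar. Blade 16 mm high; its front face, to be pressed, at x -5 mm. Below and before it is free space above the loose parts (up to 46 mm high).
- lever_press (a point): Point on the front face of the blade, 110 mm from the hinge along the blade, at mid height: a good place to press. It moves with the lever; axes as lever_front, so +x is the direction of pressing.
- lever_back: Dark strip on the back of the blade, the side towards the bar (same frame as lever_front, back face at x +6 mm). Not to be touched.
- brew_ring: Loose grey cast ring with two lugs, 85x92x46 mm, on the bench in front of the lever; origin under its centre. Leave alone.
- steam_knob: Loose black round knob, 44x44x39 mm, on the bench in front of the lever's tip; origin under its centre. Leave alone.
- tape_roll: Loose white roll of thread tape with a blue flange, 52x52x12 mm, on the bench below the bar; origin under its centre. Leave alone.
- brass_nut: Loose brass nut, 22x25x24 mm, on the bench below the lever; origin under its centre. Leave alone.

How it is judged:
By the outcome, as a careful person would: the job done as asked, in the order asked, and still so for the second after the job is handed in, while the arm keeps its last pose, push and grip.
It also fails if it takes over 40 s, if anything falls off the work surface, if the arm or the gripper's body presses on something with over 40 N, if the wrist force passes 120 N, or if a joint passes its speed limit or range.

## Robot

A 7-joint arm with a two-finger parallel gripper is mounted at the origin on the work surface; the furniture and walls round the work are solid. World frame = base frame: x ahead of the robot, y to its left, z up, the work surface at z = 0. Lengths are in m, angles in rad, forces in N, time in s.
With the tool pointing down it reaches from about 0.4 to 0.875 m from the base axis. Payload 19.3 kg.
Tool frame: the origin (TCP) lies between the finger pads; the fingertips stand 17 mm ahead of it and the grasp point (between the pads) lies 2 mm behind it; z points along the fingers, y is the line along which they close (so a half turn about z gives the same grasp; the last joint's range is limited). The gripper opens to 85 mm and grips with 20 to 120 N. Pads are 22 mm wide; open, the fingers measure 114 mm over their backs; the gripper's body (76 mm by 85 mm) begins 54 mm behind the grasp point. The pads swing forward as they close: fully open they stand 13 mm farther back than shut.
Start: joints at [1.036, 0.521, -0.036, 1.599, 0.021, 1.021, -0.113], TCP at [0.28, -0.559, 0.217] pointing down, gripper open.
Joint ranges: [-2.91, 2.91], [-0.3, 2.13], [-1.5, 1.42], [0.17, 2.43], [-1.26, 4.41], [0.16, 1.93], [-2.52, 2.52]. Speed limits (rad/s): [1.89, 1.89, 2.39, 2.39, 3.01, 3.01, 3.01].

## Interface

Orientations are given as a 3x3 rotation matrix whose columns are the frame's x, y, z axes.
In Python, from cell import arm gives the robot as it stands.
- The arm moves only by the tool play_rows, never from a script. Its argument "targets" is a list of rows, each a list of 3 entries, a list of its own where there are three numbers: the turn, a rotation vector about the tool's x, y, z in rad, then the shift along the tool's x, y, z in mm, then the finger opening in mm, from 0 to 85.4. A call has 1 to 20 rows; each row shifts and turns the commanded pose from where the row before left it, along the tool's axes as they then stand; what a row does not reach is not made up. A row lasts 1/10 s, in which the tool goes at most 50 mm and 8.59 degrees, less where a joint would pass 70% of its speed; a pose out of reach is approached as far as the arm can. A call with a gripper value outside its range is refused whole. The fingers move at their own pace and stop on an object; "grip_force" is the grip in N (left out, the last holds). Time passes only in rows, so rows that do not move let the fingers close. It gives the time, the measured TCP pose, the force, the opening and the grip force at its end, in the units of the state.
- arm.get_obs(): the state, without advancing time (a new reading comes with each control period).
- arm.snapshot(name): name is "side" or "top" or "wrist"; returns the picture (400x640x3 uint8, red, green, blue); there is no depth.
- arm.camera_model(name): a dict with "K" (3x3 intrinsics, pixels), "world_from_camera" (4x4, takes a point from camera to world coordinates). Camera axes: x right, y down, z forward; pixel columns grow to the right and rows downward; lengths in m; the calibration is good to about 2 mm. A picture is of the moment at which its call begins: read the wrist's pose just before it. camera_model takes no time and is no camera call; for the wrist camera it gives the pose at the moment of the call.
- arm.job_done(): hands the job in; it is judged then, once.
The state is a dict: "time_s": time; "joint_positions": joint angles; "qd": joint speeds; "effort": joint torques, N m; "tool_pos": TCP position; "tool_rot": TCP orientation; "force": force on the tool from outside, world axes, zero at the start; "torque": the same for the moment, N m; "width": finger opening in m; "finger_force": force on a finger pad.
Only numpy, scipy, OpenCV 4.12 (cv2) and the standard library are available. Lean on these libraries where they do the work, as an engineer would, in place of code of your own. Each camera call takes 0.05 s, during which the arm holds its last target. There are 200 camera calls.

## Working session

There is one attempt and no reset: what is moved stays moved. The work goes in short steps, Python scripts to look and compute and a tool call to move; the robot and the scene stay as the last step left them, time stands still between calls to the robot, and variables do not carry over. Pictures are saved under pics/ and viewed, at most 10 in all, crops included, and the job is handed in when it is done.

Besides the shell and the picture viewer there is one more tool, called after "Emit:" by a JSON object that holds its "name" and its "arguments", one argument or row to a line. play_rows: Moves the arm, as the interface text tells. Its arguments: {"type":"object","properties":{"targets":{"type":"array"},"grip_force":{"type":"number"}},"required":["targets"]}

```bash
mkdir -p pics; python3 - <<'E'
from cell import arm
import cv2, numpy as np
o=arm.get_obs(); print(o['time_s'],o['tool_pos'],np.round(o['tool_rot'],3).tolist(),o['force'],o['width'])
for n in ("side","top"):
    cv2.imwrite(f"pics/{n}0.png",arm.snapshot(n)[:,:,::-1]); c=arm.camera_model(n); print(n,np.round(c['K'],1).tolist(),np.round(c['world_from_camera'],3).tolist())
E
```

```text
0.0 [ 0.27997494 -0.55838235  0.21611717] [[0.894, 0.448, -0.001], [0.448, -0.894, 0.001], [-0.0, -0.001, -1.0]] [-0.97179382 -0.51844045 -0.49439473] 0.08553642755846651
side [[414.2, 0.0, 318.5], [0.0, 414.2, 199.8], [0.0, 0.0, 1.0]] [[-0.806, -0.47, 0.36, 0.19], [-0.592, 0.633, -0.499, 0.517], [0.007, -0.615, -0.788, 0.758], [0.0, 0.0, 0.0, 1.0]]
top [[516.5, 0.0, 320.2], [0.0, 516.5, 200.2], [0.0, 0.0, 1.0]] [[-0.01, -0.99, 0.142, 0.381], [-1.0, 0.013, 0.02, 0.066], [-0.022, -0.142, -0.99, 1.093], [0.0, 0.0, 0.0, 1.0]]
```

View pics/side0.png

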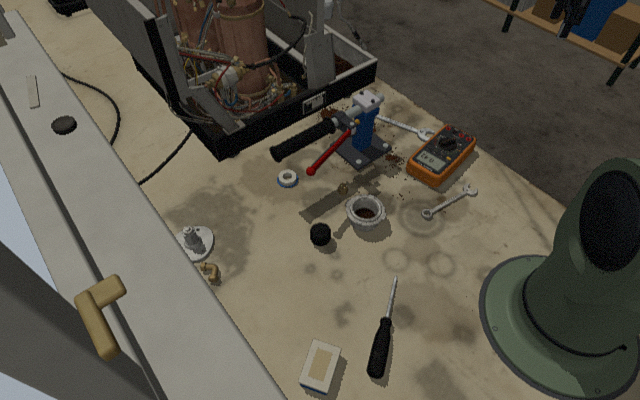

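View pics/top0.png

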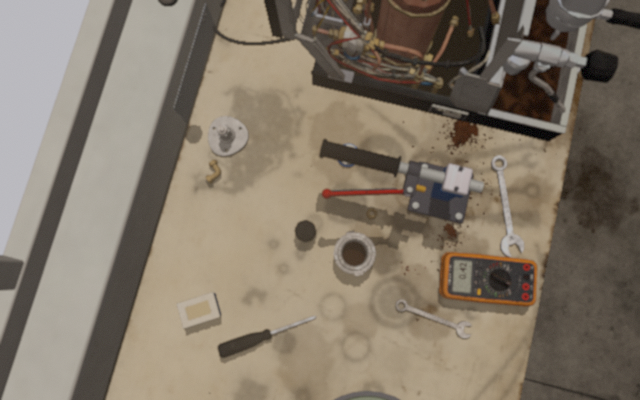

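Side view: the lever's red ball end is at (311,171), the grip behind it at (275,155)-(335,125). Top view: ball at (327,193), lever root about (403,191), grip (322,149)-(400,168), ring (355,254), knob (305,231). Image up is about world +x and left is +y.

```bash
cat > h.py <<'E'
from cell import arm
import cv2, numpy as np
def cast(n,uv,z):
    c=arm.camera_model(n);K=c['K'];T=c['world_from_camera']
    d=T[:3,:3]@np.linalg.inv(K)@np.array([uv[0],uv[1],1.]);o=T[:3,3]
    return o+d*(z-o[2])/d[2]
E
python3 - <<'E'
from h import *
im=cv2.imread("pics/top0.png"); h=cv2.cvtColor(im,cv2.COLOR_BGR2HSV)
m=(((h[...,0]<7)|(h[...,0]>173))&(h[...,1]>150)&(h[...,2]>70)).astype(np.uint8)
m[:, :310]=0;m[:, 415:]=0;m[:170]=0;m[215:]=0
P=np.argwhere(m)[:,::-1]; print(len(P),P.min(0),P.max(0))
for u in range(P[:,0].min(),P[:,0].max()+1,8):
    v=P[P[:,0]==u][:,1]; print(u,v.min(),v.max(),np.round(cast("top",(u,v.mean()),.145)*1000).tolist())
vx=cv2.fitLine(P[P[:,0]>335].astype(np.float32),cv2.DIST_HUBER,0,.01,.01).ravel();print(vx)
B=P[P[:,0]<332]
tip=cast("top",(P[:,0].min(),B[:,1].mean()),.14);
c=vx[2:];a=cast("top",c-30*vx[:2],.145);b=cast("top",c+30*vx[:2],.145)
d=(a-b)[:2];d/=np.linalg.norm(d);d=d*np.sign(d[1]);print("dir",d,"yaw",np.arctan2(-d[0],d[1]))
print("tip",tip)
# press point: tip at 162 along the blade, press 110
n=np.array([d[1],-d[0]]);mid=((a+b)/2)[:2]
tp=mid+d*((tip[:2]-mid)@d)
pp=tp-d*.052-n*.005;print("hinge",tp-d*.162,"press",pp,"n",n)
for u,v in((322,149),(400,168)):print("grip",cast("top",(u,v),.14))
for nm,uv,z in(("ring",(355,254),.046),("knob",(305,231),.039)):print(nm,cast("top",uv,z))
E
```

```text
311 [323 189] [402 197]
323 191 195 [530.0, 80.0, 145.0]
331 191 195 [530.0, 65.0, 145.0]
339 192 194 [530.0, 50.0, 145.0]
347 191 194 [531.0, 36.0, 145.0]
355 191 194 [531.0, 21.0, 145.0]
363 191 193 [531.0, 6.0, 145.0]
371 191 193 [531.0, -9.0, 145.0]
379 190 193 [532.0, -24.0, 145.0]
387 190 193 [532.0, -39.0, 145.0]
395 190 193 [532.0, -53.0, 145.0]
[ 9.9952888e-01 -3.0692413e-02  3.6926562e+02  1.9197969e+02]
dir [-0.01797657  0.99983841] yaw 0.01797753399536744
tip [0.53124418 0.08014669 0.14      ]
hinge [ 0.53261253 -0.08185489] press [0.52563592 0.02803746] n [0.99983841 0.01797657]
grip [0.61546778 0.08115831 0.14      ]
grip [ 0.57677795 -0.064659    0.14      ]
ring [0.42087456 0.01836923 0.046     ]
knob [0.46902998 0.11927361 0.039     ]
```

```bash
python3 - <<'E'
from h import *
from scipy.spatial.transform import Rotation as R
o=arm.get_obs();p=o['tool_pos'];M=o['tool_rot'];N=16
g=np.array([.485,.028,.217]);ya=np.arctan2(M[1,1],M[0,1]);tot=.018-ya;print("turn",tot)
for i in range(N):
    print([[0,0,round(-tot/N,3)],np.round(M.T@(g-p)/N*1000).tolist(),0]);M=M@R.from_rotvec([0,0,-tot/N]).as_matrix()
E
```

```text
turn 1.1239867523549358
[[0, 0, np.float64(-0.07)], [28.0, -27.0, -0.0], 0]
[[0, 0, np.float64(-0.07)], [30.0, -25.0, -0.0], 0]
[[0, 0, np.float64(-0.07)], [31.0, -23.0, -0.0], 0]
[[0, 0, np.float64(-0.07)], [33.0, -21.0, -0.0], 0]
[[0, 0, np.float64(-0.07)], [34.0, -18.0, -0.0], 0]
[[0, 0, np.float64(-0.07)], [35.0, -16.0, -0.0], 0]
[[0, 0, np.float64(-0.07)], [36.0, -13.0, -0.0], 0]
[[0, 0, np.float64(-0.07)], [37.0, -11.0, -0.0], 0]
[[0, 0, np.float64(-0.07)], [38.0, -8.0, -0.0], 0]
[[0, 0, np.float64(-0.07)], [38.0, -5.0, -0.0], 0]
[[0, 0, np.float64(-0.07)], [39.0, -3.0, -0.0], 0]
[[0, 0, np.float64(-0.07)], [39.0, 0.0, -0.0], 0]
[[0, 0, np.float64(-0.07)], [39.0, 3.0, -0.0], 0]
[[0, 0, np.float64(-0.07)], [38.0, 6.0, -0.0], 0]
[[0, 0, np.float64(-0.07)], [38.0, 8.0, -0.0], 0]
[[0, 0, np.float64(-0.07)], [37.0, 11.0, -0.0], 0]
```

Emit:
{"name": "play_rows", "arguments": {
  "targets": [
    [[0,0,-0.07],[28,-27,0],0],
    [[0,0,-0.07],[30,-25,0],0],
    [[0,0,-0.07],[31,-23,0],0],
    [[0,0,-0.07],[33,-21,0],0],
    [[0,0,-0.07],[34,-18,0],0],
    [[0,0,-0.07],[35,-16,0],0],
    [[0,0,-0.07],[36,-13,0],0],
    [[0,0,-0.07],[37,-11,0],0],
    [[0,0,-0.07],[38,-8,0],0],
    [[0,0,-0.07],[38,-5,0],0],
    [[0,0,-0.07],[39,-3,0],0],
    [[0,0,-0.07],[39,0,0],0],
    [[0,0,-0.07],[39,3,0],0],
    [[0,0,-0.07],[38,6,0],0],
    [[0,0,-0.07],[38,8,0],0],
    [[0,0,-0.07],[37,11,0],0],
    [[0,0,0],[0,0,0],0],
    [[0,0,0],[0,0,0],0]
  ],
  "grip_force": 60
}}

```text
time_s: 1.9
tool_pos: [0.4849, 0.0268, 0.2164]
tool_rot: [[-0.015, 1.0, -0.001], [1.0, 0.015, 0.0], [0.0, -0.001, -1.0]]
force: [-0.4, -0.3, 1.1]
width: 0.0
finger_force: 0.0
```

```bash
python3 - <<'E'
from h import *
o=arm.get_obs(); print(o['time_s'],o['tool_pos'],np.round(o['tool_rot'],3).tolist(),o['force'],o['width'],np.round(o['joint_positions'],2))
a=arm.snapshot("top")[110:270,240:440,::-1];b=arm.snapshot("wrist")[:,:,::-1]
cv2.imwrite("pics/c1.png",np.vstack([cv2.resize(a,(400,320)),cv2.resize(b,(400,250))]))
E
```

```text
1.9 [0.48493915 0.02678803 0.21636237] [[-0.015, 1.0, -0.001], [1.0, 0.015, 0.0], [0.0, -0.001, -1.0]] [-0.37750365 -0.30608237  1.1172316 ] 3.5538555204027796e-05 [ 0.24  0.34 -0.52  1.94  0.21  0.92 -0.37]
```

View pics/c1.png

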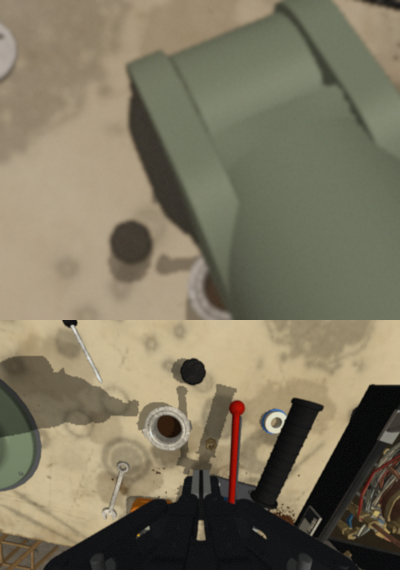

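The top view is now blocked by the arm. The wrist view shows the closed fingers at about (205,490), the red lever to their right with its ball at (237,407), and clear space between them.

Emit:
{"name": "play_rows", "arguments": {
  "targets": [
    [[0,0,0],[0,0,25],0],
    [[0,0,0],[0,0,25],0],
    [[0,0,0],[0,0,27],0],
    [[0,0,0],[0,0,0],0]
  ]
}}

```text
time_s: 2.4
tool_pos: [0.4833, 0.0249, 0.1374]
tool_rot: [[-0.012, 1.0, -0.005], [1.0, 0.012, -0.001], [-0.0, -0.005, -1.0]]
force: [-0.1, -0.6, 0.4]
width: 0.0
finger_force: 0.0
```

```bash
python3 - <<'E'
from h import *
o=arm.get_obs(); print(o['time_s'],o['tool_pos'],o['force'])
im=arm.snapshot("wrist")[:,:,::-1].copy(); h=cv2.cvtColor(im,cv2.COLOR_BGR2HSV)
m=(((h[...,0]<7)|(h[...,0]>173))&(h[...,1]>150)&(h[...,2]>70)).astype(np.uint8)
n,l,s,c=cv2.connectedComponentsWithStats(m);k=1+np.argmax(s[1:,4]);P=np.argwhere(l==k)[:,::-1];print(s[k])
for v in range(P[:,1].min(),P[:,1].max(),20):
    u=P[P[:,1]==v][:,0];print(v,u.min(),u.max(),np.round(cast("wrist",(u.min(),v),.146)*1000).tolist(),np.round(cast("wrist",(u.max(),v),.146)*1000).tolist())
cv2.imwrite("pics/w2.png",im)
s=arm.snapshot("side")[:,:,::-1];cv2.imwrite("pics/s2.png",cv2.resize(s[60:260,220:440],(660,600)))
E
```

```text
2.4 [0.48329661 0.02494145 0.13740377] [-0.12030948 -0.64890801  0.37347797]
[ 391  142   38  149 2645]
142 407 415 [527.0, 86.0, 146.0] [531.0, 86.0, 146.0]
162 391 427 [520.0, 76.0, 146.0] [538.0, 76.0, 146.0]
182 401 415 [526.0, 65.0, 146.0] [533.0, 65.0, 146.0]
202 399 413 [526.0, 54.0, 146.0] [533.0, 54.0, 146.0]
222 398 411 [526.0, 42.0, 146.0] [533.0, 43.0, 146.0]
242 396 410 [526.0, 30.0, 146.0] [534.0, 30.0, 146.0]
262 395 408 [527.0, 17.0, 146.0] [534.0, 17.0, 146.0]
282 393 406 [527.0, 4.0, 146.0] [535.0, 4.0, 146.0]
```

View pics/w2.png

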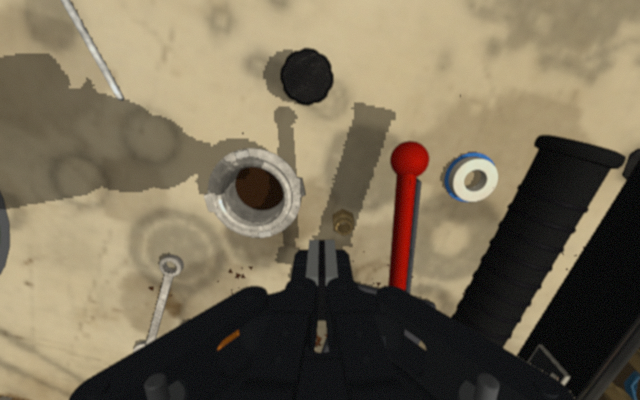

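View pics/s2.png

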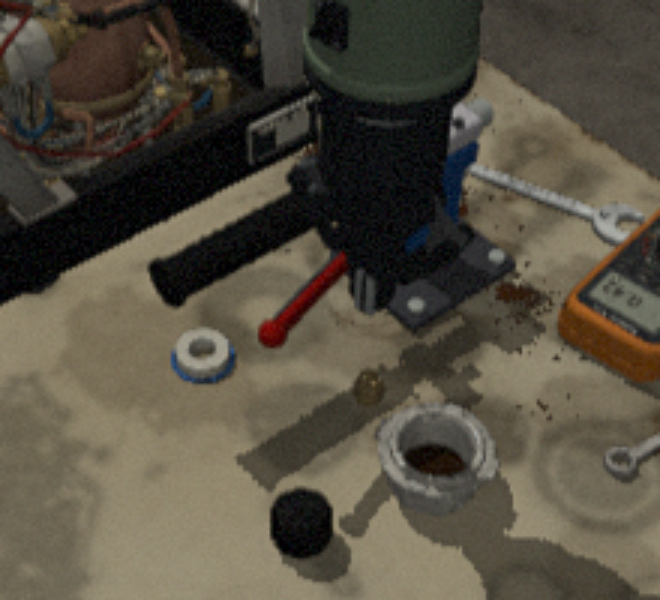

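The wrist view shows the blade front face at x≈0.526 (pixels (395–401, 182–262)), with the fingers at (322,260) about 28 mm short of it. The side view shows the fingertips level with the blade and clear of everything. I'll raise 5 mm, shift 5 mm along the blade, and close most of the gap.

Emit:
{"name": "play_rows", "arguments": {
  "targets": [
    [[0,0,0],[5,0,-5],0],
    [[0,0,0],[0,10,0],0],
    [[0,0,0],[0,10,0],0],
    [[0,0,0],[0,3,0],0],
    [[0,0,0],[0,0,0],0]
  ]
}}

```text
time_s: 3.0
tool_pos: [0.5086, 0.0315, 0.1447]
tool_rot: [[-0.014, 1.0, 0.0], [1.0, 0.014, 0.0], [0.0, 0.0, -1.0]]
force: [-0.3, -0.5, -0.9]
width: 0.0003
finger_force: 0.0
```

Emit:
{"name": "play_rows", "arguments": {
  "targets": [
    [[0,0,0],[0,3,0],0],
    [[0,0,0],[0,3,0],0],
    [[0,0,0],[0,3,0],0],
    [[0,0,0],[0,0,0],0]
  ]
}}

```text
time_s: 3.4
tool_pos: [0.5174, 0.0317, 0.1447]
tool_rot: [[-0.014, 1.0, 0.0], [1.0, 0.014, 0.0], [0.0, 0.0, -1.0]]
force: [-0.1, 0.0, 0.4]
width: -0.0001
finger_force: 0.0
```

Emit:
{"name": "play_rows", "arguments": {
  "targets": [
    [[0,0,0],[0,2,0],0],
    [[0,0,0],[0,0,0],0]
  ]
}}

```text
time_s: 3.6
tool_pos: [0.5192, 0.0317, 0.1447]
tool_rot: [[-0.014, 1.0, 0.0], [1.0, 0.014, 0.0], [0.0, 0.0, -1.0]]
force: [-0.5, 0.6, 0.4]
width: 0.0002
finger_force: 0.0
```

```bash
python3 - <<'E'
from h import *
o=arm.get_obs(); print(o['time_s'],o['tool_pos'],o['force'])
w=arm.snapshot("wrist")[100:340,240:560,::-1]
s=arm.snapshot("side")[:,:,::-1];cv2.imwrite("pics/s3.png",np.vstack([cv2.resize(s[110:200,290:410],(400,300)),cv2.resize(w,(400,300))]))
E
```

```text
3.6 [0.51917842 0.03167892 0.14471217] [-0.54321195  0.57600603  0.44128586]
```

View pics/s3.png

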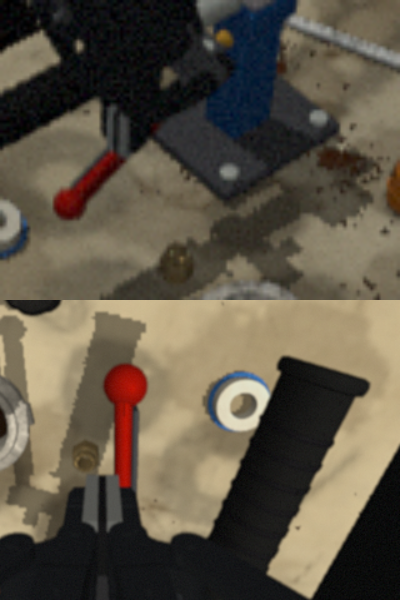

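The side crop shows the fingertips right in front of the blade at (115,150). The wrist crop shows the finger back at (135,480) reaching the red blade, with the grip still far to the right. Contact should come in the next few mm.

Emit:
{"name": "play_rows", "arguments": {
  "targets": [
    [[0,0,0],[0,2,0],0],
    [[0,0,0],[0,0,0],0]
  ]
}}

```text
time_s: 3.9
tool_pos: [0.5212, 0.0317, 0.1447]
tool_rot: [[-0.014, 1.0, 0.0], [1.0, 0.014, 0.0], [0.0, 0.0, -1.0]]
force: [-0.8, 0.1, -0.4]
width: 0.0001
finger_force: 0.0
```

Emit:
{"name": "play_rows", "arguments": {
  "targets": [
    [[0,0,0],[0,2,0],0],
    [[0,0,0],[0,0,0],0]
  ]
}}

```text
time_s: 4.1
tool_pos: [0.5233, 0.0317, 0.1447]
tool_rot: [[-0.014, 1.0, 0.0], [1.0, 0.014, 0.0], [0.0, 0.0, -1.0]]
force: [-0.1, 0.3, 0.4]
width: -0.0002
finger_force: 0.0
```

```bash
python3 - <<'E'
from h import *
im=arm.snapshot("wrist")[:,:,::-1].copy(); h=cv2.cvtColor(im,cv2.COLOR_BGR2HSV)
m=(((h[...,0]<7)|(h[...,0]>173))&(h[...,1]>150)&(h[...,2]>70)).astype(np.uint8)
n,l,s,c=cv2.connectedComponentsWithStats(m);k=1+np.argmax(s[1:,4]);P=np.argwhere(l==k)[:,::-1];print(s[k])
for v in range(P[:,1].min(),P[:,1].max(),15):
    u=P[P[:,1]==v][:,0];print(v,np.round(cast("wrist",(u.min(),v),.146)*1000).tolist(),np.round(cast("wrist",(u.max(),v),.146)*1000).tolist())
c=arm.camera_model("wrist");T=np.linalg.inv(c['world_from_camera']);o=arm.get_obs()
for z in(.1277,.1447):
  q=T@np.r_[o['tool_pos'][:2],z,1];q=c['K']@q[:3];print("tool axis px",z,q[:2]/q[2])
w=im[140:340,200:440];s=arm.snapshot("side")[115:175,305:385,::-1]
cv2.imwrite("pics/s4.png",np.vstack([cv2.resize(w,(720,600))[:590]]));cv2.imwrite("pics/s5.png",cv2.resize(s,(800,600)))
E
```

```text
[ 316  151   34   99 1714]
151 [526.0, 87.0, 146.0] [530.0, 87.0, 146.0]
166 [520.0, 78.0, 146.0] [537.0, 79.0, 146.0]
181 [523.0, 70.0, 146.0] [534.0, 70.0, 146.0]
196 [524.0, 62.0, 146.0] [532.0, 62.0, 146.0]
211 [525.0, 53.0, 146.0] [532.0, 53.0, 146.0]
226 [525.0, 43.0, 146.0] [532.0, 43.0, 146.0]
241 [531.0, 34.0, 146.0] [532.0, 34.0, 146.0]
tool axis px 0.1277 [321.33829666 230.83745311]
tool axis px 0.1447 [321.32844483 243.09574826]
```

View pics/s4.png

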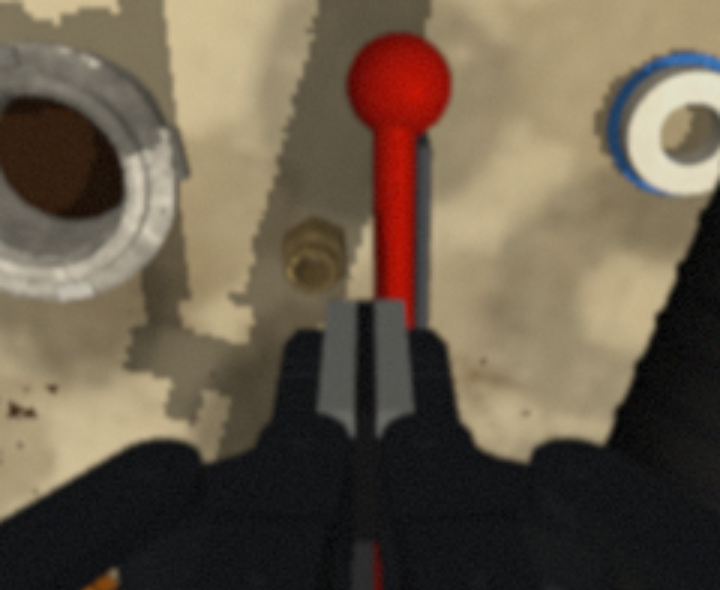

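View pics/s5.png

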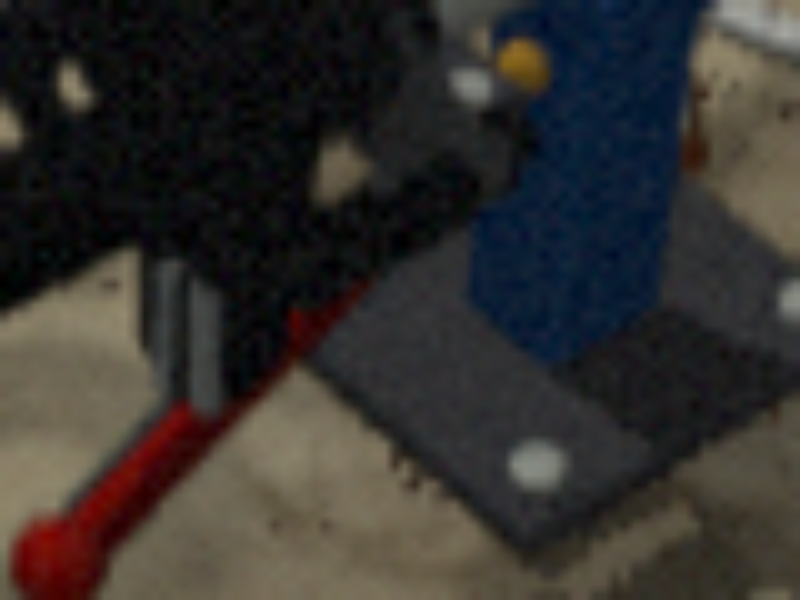

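These views show the fingertips are above the blade, not in front of it: the red lever is visible running underneath the tips (wrist crop (395,310), side crop (190,410)). I'll triangulate the tip and ball heights before going lower.

```bash
python3 - <<'E'
from h import *
def tri(obs):
    Ps=[];x=[]
    for n,uv in obs:
        c=arm.camera_model(n);Ps.append(c['K']@np.linalg.inv(c['world_from_camera'])[:3]);x.append(np.array(uv,float).reshape(2,1))
    X=cv2.triangulatePoints(*Ps,*x).ravel();return X[:3]/X[3]
def red(im,box=None):
    h=cv2.cvtColor(im,cv2.COLOR_BGR2HSV);m=(((h[...,0]<7)|(h[...,0]>173))&(h[...,1]>150)&(h[...,2]>60)).astype(np.uint8)
    return m
print("tip",tri([("wrist",(322,240)),("side",(324.2,155.7))]), arm.get_obs()['tool_pos'],arm.get_obs()['force'])
# ball centre: wrist crop (400,84)/3+(200,140); side crop (58,560)/10+(305,115)
print("ball",tri([("wrist",(333.3,168)),("side",(310.8,171))]),tri([("wrist",(333.3,168)),("top",(327,193.3))]))
E
```

```text
tip [0.52292021 0.03826572 0.15532431] [0.52304992 0.03175237 0.14467594] [-0.49725594 -0.01134332  0.79462117]
ball [0.52876211 0.07540997 0.13890654] [0.53137315 0.07304268 0.13097156]
```

Emit:
{"name": "play_rows", "arguments": {
  "targets": [
    [[0,0,0],[0,-12,0],0],
    [[0,0,0],[0,-12,0],0],
    [[0,0,0],[0,-12,0],0],
    [[0,0,0],[0,0,0],0]
  ]
}}

```text
time_s: 4.6
tool_pos: [0.4852, 0.031, 0.1449]
tool_rot: [[-0.014, 1.0, -0.001], [1.0, 0.014, -0.001], [-0.001, -0.001, -1.0]]
force: [0.6, 0.1, -0.2]
width: -0.0001
finger_force: 0.0
```

Emit:
{"name": "play_rows", "arguments": {
  "targets": [
    [[0,0,0],[0,0,12],0],
    [[0,0,0],[0,0,12],0],
    [[0,0,0],[0,0,0],0],
    [[0,0,0],[0,10,0],0],
    [[0,0,0],[0,8,0],0],
    [[0,0,0],[0,0,0],0]
  ]
}}

```text
time_s: 5.2
tool_pos: [0.5066, 0.0317, 0.1208]
tool_rot: [[-0.014, 1.0, 0.001], [1.0, 0.014, 0.001], [0.001, 0.001, -1.0]]
force: [0.4, 0.6, -0.1]
width: 0.0
finger_force: 0.0
```

```bash
python3 - <<'E'
from h import *
w=arm.snapshot("wrist")[140:340,200:440,::-1];s=arm.snapshot("side")[115:175,305:385,::-1]
cv2.imwrite("pics/s6.png",np.vstack([cv2.resize(w,(360,300)),cv2.resize(s,(360,270))]))
E
```

```text
(no output)
```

View pics/s6.png

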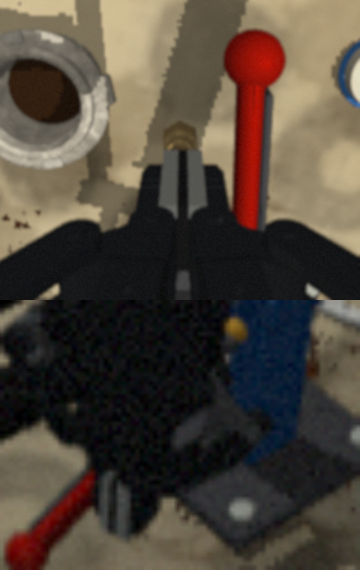

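The fingers are now in front of the blade. In the side crop their bottoms at (118,535) reach below the lever, which passes behind them at (90,480). The wrist crop shows a gap of about 10 px between finger and blade. I'll advance in small steps, watching the force.

Emit:
{"name": "play_rows", "arguments": {
  "targets": [
    [[0,0,0],[0,3,0],0],
    [[0,0,0],[0,0,0],0]
  ]
}}

```text
time_s: 5.5
tool_pos: [0.5083, 0.0315, 0.1208]
tool_rot: [[-0.014, 1.0, 0.0], [1.0, 0.014, 0.0], [0.0, 0.0, -1.0]]
force: [0.0, -0.2, 0.1]
width: -0.0002
finger_force: 0.0
```

Emit:
{"name": "play_rows", "arguments": {
  "targets": [
    [[0,0,0],[0,3,0],0],
    [[0,0,0],[0,0,0],0]
  ]
}}

```text
time_s: 5.7
tool_pos: [0.5111, 0.0315, 0.1207]
tool_rot: [[-0.014, 1.0, -0.0], [1.0, 0.014, -0.0], [-0.0, -0.0, -1.0]]
force: [-0.4, -0.3, 0.6]
width: 0.0002
finger_force: 0.0
```

Emit:
{"name": "play_rows", "arguments": {
  "targets": [
    [[0,0,0],[0,3,0],0],
    [[0,0,0],[0,0,0],0]
  ]
}}

```text
time_s: 5.9
tool_pos: [0.5139, 0.0316, 0.1206]
tool_rot: [[-0.014, 1.0, -0.001], [1.0, 0.014, -0.0], [-0.0, -0.001, -1.0]]
force: [-5.1, 1.1, 2.0]
width: -0.0001
finger_force: 2.3
```

Emit:
{"name": "play_rows", "arguments": {
  "targets": [
    [[0,0,0.03],[0,3,0],0],
    [[0,0,0.03],[0,3,0],0],
    [[0,0,0.03],[0,3,0],0],
    [[0,0,0.03],[0,3,0],0],
    [[0,0,0],[0,0,0],0]
  ]
}}

```text
time_s: 6.4
tool_pos: [0.5257, 0.0321, 0.1205]
tool_rot: [[0.106, 0.994, -0.001], [0.994, -0.106, 0.001], [0.001, -0.001, -1.0]]
force: [-6.5, 5.8, 1.4]
width: -0.0002
finger_force: 3.2
```

Emit:
{"name": "play_rows", "arguments": {
  "targets": [
    [[0,0,0.03],[0,3,0],0],
    [[0,0,0.03],[0,3,0],0],
    [[0,0,0.02],[0,2,0],0],
    [[0,0,0.02],[0,2,0],0],
    [[0,0,0],[0,0,0],0]
  ]
}}

```text
time_s: 6.9
tool_pos: [0.5353, 0.031, 0.1204]
tool_rot: [[0.204, 0.979, -0.001], [0.979, -0.204, 0.001], [0.001, -0.002, -1.0]]
force: [-7.0, 7.7, 0.4]
width: -0.0
finger_force: 4.0
```

Emit:
{"name": "play_rows", "arguments": {
  "targets": [
    [[0,0,0.02],[0,2,0],0],
    [[0,0,0.01],[0,1,0],0],
    [[0,0,0],[0,0,0],0]
  ]
}}

```text
time_s: 7.2
tool_pos: [0.5382, 0.0307, 0.1205]
tool_rot: [[0.233, 0.972, -0.001], [0.972, -0.233, 0.001], [0.001, -0.002, -1.0]]
force: [-7.1, 8.3, 1.0]
width: -0.0004
finger_force: 4.3
```

Emit:
{"name": "play_rows", "arguments": {
  "targets": [
    [[0,0,0],[0,1,0],0],
    [[0,0,0],[0,0,0],0]
  ]
}}

```text
time_s: 7.4
tool_pos: [0.5386, 0.0306, 0.1204]
tool_rot: [[0.232, 0.973, -0.002], [0.973, -0.232, 0.001], [0.001, -0.003, -1.0]]
force: [-9.5, 8.9, 3.2]
width: 0.0
finger_force: 6.0
```

Emit:
{"name": "play_rows", "arguments": {
  "targets": [
    [[0,0,0],[0,1,0],0],
    [[0,0,0],[0,0,0],0]
  ]
}}

```text
time_s: 7.6
tool_pos: [0.5388, 0.0305, 0.1203]
tool_rot: [[0.232, 0.973, -0.004], [0.973, -0.232, 0.001], [0.0, -0.004, -1.0]]
force: [-15.7, 10.9, 6.2]
width: -0.0004
finger_force: 8.6
```

Stop reached: travel has stalled while the force climbs to about 18 N. One small extra step to seat it, hold, then release.

Emit:
{"name": "play_rows", "arguments": {
  "targets": [
    [[0,0,0],[0,0.5,0],0],
    [[0,0,0],[0,0,0],0],
    [[0,0,0],[0,0,0],0],
    [[0,0,0],[0,0,0],0]
  ]
}}

```text
time_s: 8.0
tool_pos: [0.539, 0.0305, 0.1203]
tool_rot: [[0.232, 0.973, -0.004], [0.973, -0.232, 0.001], [0.0, -0.004, -1.0]]
force: [-18.1, 11.1, 8.0]
width: -0.0001
finger_force: 9.8
```

Emit:
{"name": "play_rows", "arguments": {
  "targets": [
    [[0,0,0],[0,-3,0],0],
    [[0,0,-0.03],[0,-4,0],0],
    [[0,0,-0.03],[0,-4,0],0],
    [[0,0,-0.04],[0,-4,0],0],
    [[0,0,-0.04],[0,-4,0],0],
    [[0,0,-0.04],[0,-4,0],0],
    [[0,0,-0.04],[0,-4,0],0],
    [[0,0,-0.03],[0,-4,0],0],
    [[0,0,0],[0,-4,0],0],
    [[0,0,0],[0,-4,0],0],
    [[0,0,0],[0,0,0],0],
    [[0,0,0],[0,0,0],0],
    [[0,0,0],[0,0,0],0]
  ]
}}

```text
time_s: 9.3
tool_pos: [0.5029, 0.0329, 0.1208]
tool_rot: [[-0.014, 1.0, 0.0], [1.0, 0.014, 0.0], [0.0, 0.0, -1.0]]
force: [0.7, -0.5, 0.0]
width: 0.0
finger_force: 0.0
```

```bash
python3 - <<'E'
from h import *
im=arm.snapshot("wrist")[:,:,::-1].copy(); h=cv2.cvtColor(im,cv2.COLOR_BGR2HSV);print(arm.get_obs()['tool_pos'])
m=(((h[...,0]<7)|(h[...,0]>173))&(h[...,1]>150)&(h[...,2]>70)).astype(np.uint8)
n,l,s,c=cv2.connectedComponentsWithStats(m);k=1+np.argmax(s[1:,4]);P=np.argwhere(l==k)[:,::-1]
for v in range(P[:,1].min(),P[:,1].max(),15):
    u=P[P[:,1]==v][:,0];print(v,np.round(cast("wrist",(u.min(),v),.146)*1000).tolist(),np.round(cast("wrist",(u.max(),v),.146)*1000).tolist())
E
```

```text
[0.50290674 0.03291149 0.12074274]
163 [526.0, 87.0, 146.0] [529.0, 87.0, 146.0]
178 [519.0, 80.0, 146.0] [537.0, 80.0, 146.0]
193 [521.0, 72.0, 146.0] [536.0, 73.0, 146.0]
208 [524.0, 65.0, 146.0] [532.0, 65.0, 146.0]
223 [525.0, 57.0, 146.0] [532.0, 57.0, 146.0]
238 [525.0, 49.0, 146.0] [532.0, 49.0, 146.0]
253 [525.0, 41.0, 146.0] [532.0, 41.0, 146.0]
268 [525.0, 32.0, 146.0] [532.0, 32.0, 146.0]
283 [525.0, 23.0, 146.0] [533.0, 23.0, 146.0]
```

The lever is back at rest (same edge positions as at the start) and the tool reads zero force. Second press.

Emit:
{"name": "play_rows", "arguments": {
  "targets": [
    [[0,0,0],[-1,4,0],0],
    [[0,0,0],[0,4,0],0],
    [[0,0,0],[0,3,0],0],
    [[0,0,0.03],[0,3,0],0],
    [[0,0,0.03],[0,3,0],0],
    [[0,0,0.03],[0,3,0],0],
    [[0,0,0.03],[0,3,0],0],
    [[0,0,0.03],[0,3,0],0],
    [[0,0,0.03],[0,3,0],0],
    [[0,0,0.02],[0,2,0],0],
    [[0,0,0.02],[0,2,0],0],
    [[0,0,0.02],[0,2,0],0],
    [[0,0,0.01],[0,1,0],0],
    [[0,0,0],[0,0,0],0]
  ]
}}

```text
time_s: 10.75
tool_pos: [0.5379, 0.0311, 0.1204]
tool_rot: [[0.234, 0.972, -0.001], [0.972, -0.234, 0.001], [0.001, -0.002, -1.0]]
force: [-6.5, 8.0, 1.0]
width: -0.0001
finger_force: 4.2
```

Emit:
{"name": "play_rows", "arguments": {
  "targets": [
    [[0,0,0],[0,1,0],0],
    [[0,0,0],[0,1,0],0],
    [[0,0,0],[0,0,0],0],
    [[0,0,0],[0,0,0],0]
  ]
}}

```text
time_s: 11.15
tool_pos: [0.5388, 0.0309, 0.1203]
tool_rot: [[0.233, 0.972, -0.003], [0.972, -0.233, 0.001], [0.001, -0.004, -1.0]]
force: [-13.2, 10.5, 5.1]
width: 0.0
finger_force: 7.7
```

Emit:
{"name": "play_rows", "arguments": {
  "targets": [
    [[0,0,0],[0,0.8,0],0],
    [[0,0,0],[0,0,0],0],
    [[0,0,0],[0,0,0],0],
    [[0,0,0],[0,0,0],0],
    [[0,0,0],[0,0,0],0],
    [[0,0,0],[0,0,0],0]
  ]
}}

```text
time_s: 11.75
tool_pos: [0.539, 0.0308, 0.1202]
tool_rot: [[0.233, 0.972, -0.004], [0.972, -0.233, 0.001], [0.0, -0.005, -1.0]]
force: [-17.1, 10.3, 7.9]
width: -0.0003
finger_force: 9.7
```

```bash
python3 - <<'E'
from h import *
w=arm.snapshot("wrist")[100:340,240:560,::-1];s=arm.snapshot("side")[100:190,290:410,::-1]
cv2.imwrite("pics/end.png",np.vstack([cv2.resize(w,(400,300)),cv2.resize(s,(400,300))]))
E
```

```text
(no output)
```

View pics/end.png

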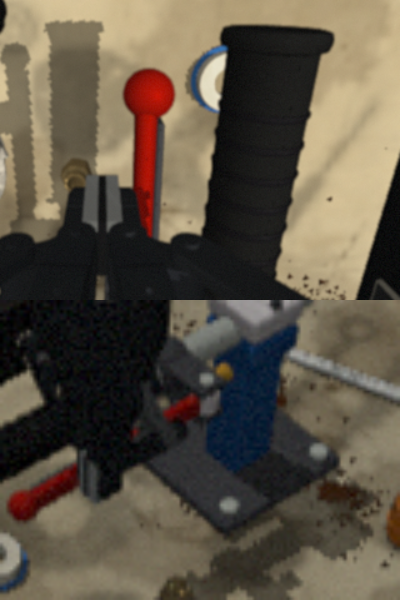

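The lever lies nearly parallel to the grip with an air gap between them (wrist crop: blade (145,170), grip edge (215,170)). I'll check the angle numerically before handing in.

```bash
python3 - <<'E'
from h import *
im=arm.snapshot("wrist")[:,:,::-1].copy(); h=cv2.cvtColor(im,cv2.COLOR_BGR2HSV);o=arm.get_obs();print(o['tool_pos'],o['force'],o['torque'])
m=(((h[...,0]<7)|(h[...,0]>173))&(h[...,1]>150)&(h[...,2]>70)).astype(np.uint8)
n,l,s,c=cv2.connectedComponentsWithStats(m);k=1+np.argmax(s[1:,4]);P=np.argwhere(l==k)[:,::-1]
L=[]
for v in range(P[:,1].min()+3,P[:,1].max(),6):
    u=P[P[:,1]==v][:,0];a,b=cast("wrist",(u.min(),v),.146),cast("wrist",(u.max(),v),.146);L.append((a+b)/2);print(np.round(a[:2]*1000),np.round(b[:2]*1000))
h0=np.array([.5326,-.080]);q=np.mean(L[1:4],0)[:2]-h0;print("lever yaw from hinge",np.arctan2(-q[0],q[1]),"expected",.018-.25)
E
```

```text
[0.53903937 0.03084051 0.12024371] [-16.62743485  11.85338974   7.07872171] [2.32552386 3.50471356 0.08405269]
[564.  82.] [573.  80.]
[560.  80.] [575.  77.]
[559.  78.] [576.  74.]
[558.  75.] [576.  71.]
[558.  72.] [574.  68.]
[559.  69.] [572.  66.]
[560.  66.] [568.  64.]
[560.  63.] [567.  61.]
[559.  60.] [567.  58.]
[558.  57.] [566.  55.]
[558.  54.] [565.  52.]
[557.  51.] [565.  49.]
[556.  48.] [563.  46.]
[555.  45.] [563.  43.]
[555.  41.] [562.  40.]
[554.  38.] [562.  36.]
[554.  35.] [560.  33.]
[554.  31.] [560.  30.]
[554.  28.] [559.  26.]
[554.  24.] [558.  23.]
[553.  21.] [557.  20.]
[555.  17.] [557.  16.]
lever yaw from hinge -0.21970936121664697 expected -0.232
```

```bash
python3 -c "
from cell import arm
print(arm.job_done())"
```

```text
the job is handed in; nothing more can be done
None
```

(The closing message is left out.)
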